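# Scan the label of a boxed volume in the book-repair studio

### The arm

A 7-joint arm with a two-finger parallel gripper is mounted at the origin on the work surface. World frame = base frame: x ahead of the robot, y to its left, z up, the work surface at z = 0. Lengths are in m, angles in rad, forces in N, time in s.
With the tool pointing down it reaches from about 0.4 to 0.85 m from the base axis. Payload 6.9 kg.
Tool frame: the origin (TCP) lies between the finger pads; the fingertips stand 11 mm ahead of it and the grasp point (between the pads) lies 8 mm behind it; z points along the fingers, y is the line along which they close (so a half turn about z gives the same grasp; the last joint's range is limited). The gripper opens to 85 mm and grips with 20 to 120 N. Pads are 22 mm wide; open, the fingers measure 114 mm over their backs; the gripper's body (76 mm by 85 mm) begins 54 mm behind the grasp point. The pads swing forward as they close: fully open they stand 13 mm farther back than shut.
Start: joints at [-1.077, 0.507, -0.238, 1.5, 0.126, 1.149, -0.155], TCP at [0.237, 0.578, 0.242] pointing down, gripper open.
Joint ranges: [-3.08, 3.08], [-0.24, 2.05], [-1.43, 1.35], [0, 2.5], [-1.52, 4.66], [0.17, 1.96], [-2.89, 2.89]. Speed limits (rad/s): [2.39, 2.39, 3.14, 3.14, 3.14, 3.14, 3.14].

### API

Orientations are given as a 3x3 rotation matrix whose columns are the frame's x, y, z axes.
In Python, from station import robot gives the robot as it stands. The module is installed in compiled form; this text tells all that it offers.
- The arm moves only by the tool play_rows, never from a script. Its arguments are lists of equal length, an entry for each row: "offset": the shift along the tool's x, y, z in mm, a list of three; "rot": the turn, a rotation vector about the tool's x, y, z in degrees, a list of three; "hand": the finger opening in mm, from 0 to 85.4. A call has 1 to 12 rows; each row is the pose to reach, as a shift and turn from the pose commanded when the call began, along the tool's axes at that moment; what a row does not reach only later rows make up. A row lasts 1/12 s, in which the tool goes at most 41.7 mm and 7.16 degrees, less where a joint would pass 70% of its speed; a pose out of reach is approached as far as the arm can. A call with a gripper value outside its range is refused whole. The fingers move at their own pace and stop on an object; "force" is the grip in N (left out, the last holds). Time passes only in rows, so rows that repeat a pose let the fingers close. It gives the time, the measured TCP pose, the force, the opening and the grip force at its end, in the units of the state.
- robot.read_state(): the state, without advancing time (a new reading comes with each control period).
- robot.read_camera(name): name is "scene" or "top"; returns a dict with "pixels" (400x640x3 uint8, red, green, blue), "mtx" (3x3 intrinsics, pixels), "pose" (4x4, takes a point from camera to world coordinates). Camera axes: x right, y down, z forward; pixel columns grow to the right and rows downward; lengths in m; the calibration is good to about 2 mm. A picture is of the moment at which its call begins. There is no depth.
- robot.close_job(): hands the job in; it is judged then, once.
The state is a dict: "t": time; "q": joint angles; "joint_vel": joint speeds; "effort": joint torques, N m; "tool_pos": TCP position; "ee_rot": TCP orientation; "force": force on the tool from outside, world axes, zero at the start; "ft_torque": the same for the moment, N m; "width": finger opening in m; "grip_force": force on a finger pad.
Only numpy, scipy, OpenCV 4.12 (cv2) and the standard library are available. Lean on these libraries where they do the work, as an engineer would, in place of code of your own. Each camera call takes 0.05 s, during which the arm holds its last target. There are 200 camera calls.

### The job

Take the hand scanner out of the tool bin, leaving the other tools in the bin. Hold it level over the case with its window about 6 cm above the middle of the barcode label, still for about two seconds and without letting it touch the case. Then lay it gently, window down, on the middle of the cork pad, lengthwise and wholly on the pad, and let go; do not move the steel bowl.

Things in the scene. Friction and masses are not known exactly. Their poses are not given: they have to be found in the camera images.
- scanner: Grey plastic hand scanner lying window-down in the bin, 150 mm long, about 0.2 kg. Origin: centre of its underside; +x along it to the head, z up. Handle 32 mm wide (y), 30 high, x = -75 to +25 mm. Head 50 x 50 mm, 32 high, x = +25 to +75 mm, with a black plate and white disc on top; the window in its underside looks along -z.
- scanner_grip (a point): Middle of the handle's grip, near the centre of mass: at the scanner's origin, 15 mm above its underside.
- scanner_window (a point): Centre of the scanner's window, in the head's underside: 50 mm ahead (+x) of the scanner's origin, at z = 0. Same axes as the scanner.
- bin: Open light-wood tool bin, fixed, 230 mm (x) by 300 mm (y) outside, 65 mm high, walls and floor 5 mm. Origin: centre of its underside. It holds the scanner, a wooden block and a brush side by side across y in any order, lying roughly along x. It stands on the left or the right, the case on the other side.
- bin_floor (a point): Centre of the bin's inner floor, 5 mm above the table; axes as the bin.
- block: Bystander in the bin: dark wooden pressing block, 120 x 52 x 36 mm high. Origin: centre of its underside, long side along x.
- brush: Bystander in the bin: paste brush, about 160 mm long, lying along its x axis with the handle towards -x.
- case: Navy cloth case with a volume in it, lying flat, fixed, 240 mm (x) by 180 mm (y), 60 mm high. Origin: centre of its underside. A white barcode label is stuck on its top.
- label (a point): Centre of the white label with black bars (70 mm along x by 45 mm along y) on the case's top, at x = -50, y = +30 mm, z = 61 mm from the case's origin. Axes as the case, z up.
- pad: Cork pad fixed to the table, 200 mm (x, its length) by 90 mm (y), 6 mm thick. Origin: centre of its underside.
- pad_top (a point): Centre of the cork pad's top face, 6 mm above the table; axes as the pad.
- bowl: Bystander: small steel bowl, 110 mm across, 45 mm high, beyond the pad. Origin: centre of its underside.

How it is judged:
On the way, in this order (a step that is already met when the one before it is completed fails the run):
1. The scanner is lifted clear of the bin (underside more than 90 mm above the table) in the gripper, with block and brush still in the bin (height (world z) of scanner above 0.09 m and contact force between scanner and the fingers above 0.5 N and x of block in the frame of bin_floor between -0.112 and 0.112 m and y of block in the frame of bin_floor between -0.147 and 0.147 m and z of block in the frame of bin_floor between -0.01 and 0.05 m and x of brush in the frame of bin_floor between -0.112 and 0.112 m and y of brush in the frame of bin_floor between -0.147 and 0.147 m and z of brush in the frame of bin_floor between -0.01 and 0.05 m), for 0.1 s.
2. Held steady in the gripper for 1 s (under 30 mm/s, 0.25 rad/s), window down and level within 0.2 rad, 30 to 95 mm above the label and within 16 mm of its middle along each label axis (x of scanner_window in the frame of label between -0.016 and 0.016 m and y of scanner_window in the frame of label between -0.016 and 0.016 m and z of scanner_window in the frame of label between 0.03 and 0.095 m and angle between scanner's own z axis and vertical below 0.2 rad and contact force between scanner and the fingers above 0.5 N and linear speed of scanner below 0.03 m/s and angular speed of scanner below 0.25 rad/s), for 1 s.
At the end, for the whole second after the job is handed in: The scanner lies at rest, window down (within 0.1 rad), on the cork pad: its origin within 30 mm along and 25 mm across of the pad's middle, its length within 0.3 rad of the pad's (either way round). The block and the brush are still inside the bin (x of scanner in the frame of pad_top between -0.03 and 0.03 m and y of scanner in the frame of pad_top between -0.025 and 0.025 m and z of scanner in the frame of pad_top between -0.004 and 0.006 m and angle between the x axis of scanner and the x axis of pad, either way round below 0.3 rad and angle between scanner's own z axis and vertical below 0.1 rad and linear speed of scanner below 0.02 m/s and angular speed of scanner below 0.2 rad/s and x of block in the frame of bin_floor between -0.112 and 0.112 m and y of block in the frame of bin_floor between -0.147 and 0.147 m and z of block in the frame of bin_floor between -0.01 and 0.05 m and x of brush in the frame of bin_floor between -0.112 and 0.112 m and y of brush in the frame of bin_floor between -0.147 and 0.147 m and z of brush in the frame of bin_floor between -0.01 and 0.05 m); the robot touches nothing.
It fails at once if The scanner touches the case (over 1 N) (contact force between scanner and case above 1 N).
It fails at once if The scanner is dropped or thrown: not in the gripper and faster than 0.6 m/s (contact force between scanner and the fingers below 0.05 N and linear speed of scanner above 0.6 m/s).
It fails at once if The scanner is banged down on the pad (over 60 N) (contact force between scanner and pad above 60 N).
It fails at once if The bowl is moved more than 30 mm (distance of bowl from where it was at the start of the episode above 0.03 m).
It also fails if it takes over 54 s, if anything falls off the work surface, if the arm or the gripper's body presses on something with over 40 N, if the wrist force passes 120 N, or if a joint passes its speed limit or range.

## Working session

There is one attempt and no reset: what is moved stays moved. The work goes in short steps, Python scripts to look and compute and a tool call to move; the robot and the scene stay as the last step left them, time stands still between calls to the robot, and variables do not carry over. Pictures are saved under pics/ and viewed, at most 10 in all, crops included, and the job is handed in when it is done.

Besides the shell and the picture viewer there is one more tool, called after ">>>" by a JSON object that holds its "name" and its "arguments". play_rows: Moves the arm, as the interface text tells. Its arguments: {"type":"object","properties":{"offset":{"type":"array"},"rot":{"type":"array"},"hand":{"type":"array"},"force":{"type":"number"}},"required":["offset","rot","hand"]}

```bash
mkdir -p pics; python3 - <<'E'
from station import robot
import cv2,numpy as np
np.set_printoptions(precision=4,suppress=True)
for n in("top","scene"):
    c=robot.read_camera(n);cv2.imwrite(f"pics/{n}0.png",c["pixels"][:,:,::-1]);print(n,c["mtx"],c["pose"])
s=robot.read_state();print(s["t"],s["tool_pos"],s["ee_rot"],s["width"],s["q"])
E
```

```text
top [[519.5123   0.     321.9527]
 [  0.     519.5123 205.6128]
 [  0.       0.       1.    ]] [[-0.0267 -0.9976  0.064   0.5087]
 [-0.9995  0.0258 -0.0155 -0.0033]
 [ 0.0138 -0.0644 -0.9978  1.3991]
 [ 0.      0.      0.      1.    ]]
scene [[373.1595   0.     315.3941]
 [  0.     373.1595 198.5293]
 [  0.       0.       1.    ]] [[-0.7041  0.6063 -0.3697  0.9959]
 [ 0.71    0.5902 -0.3842  0.3857]
 [-0.0148 -0.5329 -0.846   0.955 ]
 [ 0.      0.      0.      1.    ]]
0.1 [0.2368 0.5779 0.2415] [[-0.9254  0.3791 -0.0006]
 [ 0.3791  0.9254 -0.0014]
 [-0.     -0.0015 -1.    ]] 0.0852900714048602 [-1.0765  0.5082 -0.2375  1.501   0.1257  1.1489 -0.1548]
```

View pics/top0.png

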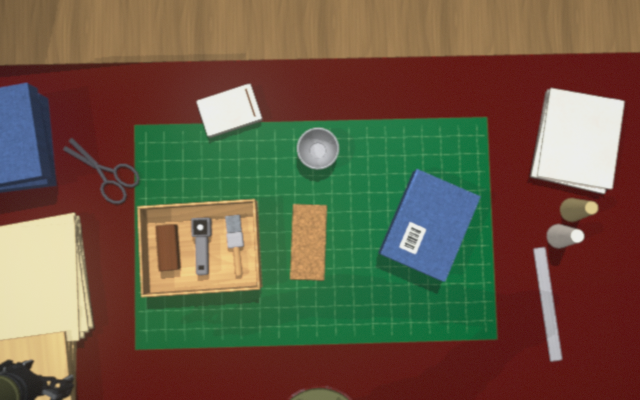

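View pics/scene0.png

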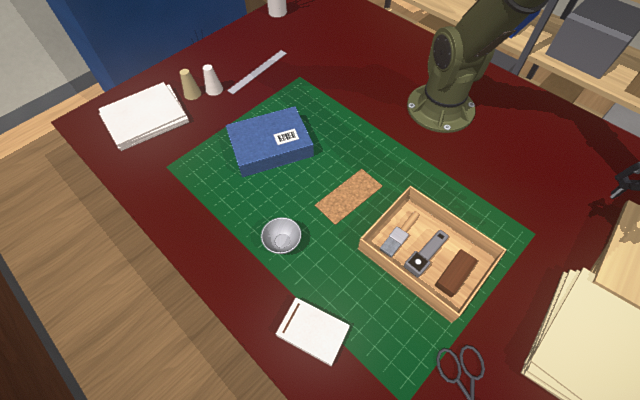

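The top view shows the scanner in the middle of the bin, with its head at about (201,227) and its handle end at about (202,272). The block is to its left at (168,247) and the brush to its right at (236,245). The pad is at (309,242), the bowl at (318,149) and the label at (412,238). I'll zoom in to measure.

```bash
python3 - <<'E'
import cv2,numpy as np
a=cv2.imread("pics/top0.png")
f=lambda x,y,w,h,s:cv2.resize(a[y:y+h,x:x+w],None,fx=s,fy=s,interpolation=cv2.INTER_CUBIC)
cv2.imwrite("pics/z1.png",np.hstack([f(155,205,95,80,6)]))
cv2.imwrite("pics/z2.png",f(285,165,200,125,4))
E
```

```text
(no output)
```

View pics/z1.png

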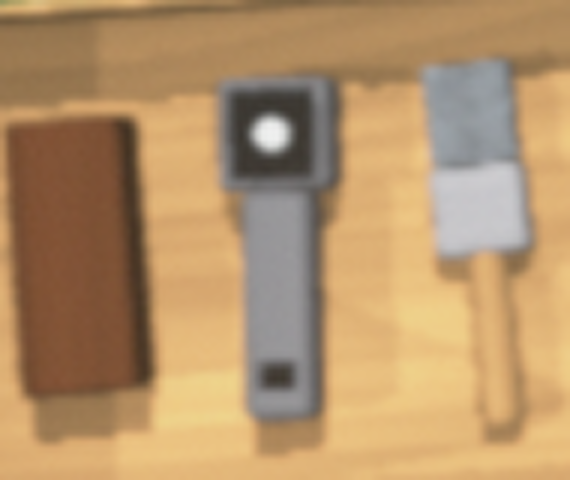

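View pics/z2.png

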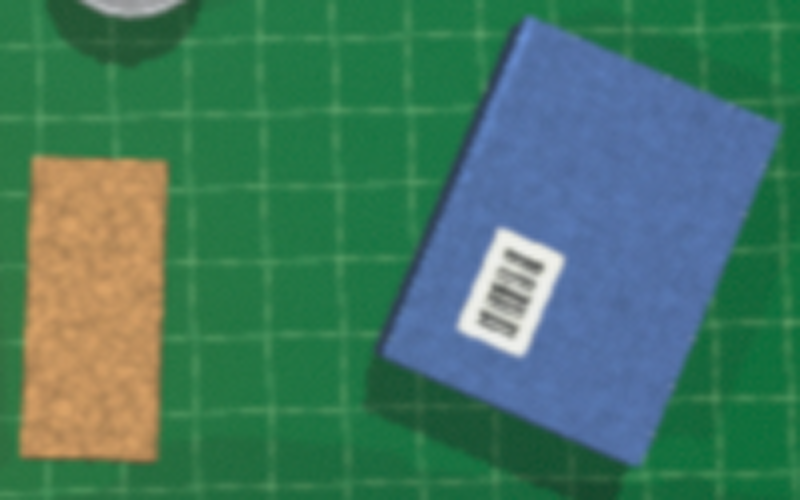

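The zoomed views give these positions. The scanner's disc is at z1 (270,133), and its handle runs to a tail centred near (284,413). The pad's corners are at z2 (33,156), (168,161), (157,461) and (21,457). The label's corners are at z2 (498,228), (565,260), (523,357) and (457,326).

```bash
cat > h.py <<'E'
import cv2,numpy as np
np.set_printoptions(precision=4,suppress=True)
K=np.array([[519.5123,0,321.9527],[0,519.5123,205.6128],[0,0,1]])
P=np.array([[-0.0267,-0.9976,0.064,0.5087],[-0.9995,0.0258,-0.0155,-0.0033],[0.0138,-0.0644,-0.9978,1.3991]])
def back(p,z,c=(P,K)):
    P,K=c
    d=P[:3,:3]@np.linalg.inv(K)@np.array([p[0],p[1],1.]); return P[:3,3]+d*(z-P[2,3])/d[2]
def proj(X,c=(P,K)):
    P,K=c
    v=K@P[:3,:3].T@(np.asarray(X,float)-P[:3,3]).T.reshape(3,-1) if 0 else K@(P[:3,:3].T@(np.atleast_2d(X)-P[:3,3]).T); return (v[:2]/v[2]).T
def un(p,o,s): return (np.array(p)+.5)/s-.5+np.array(o)
E
python3 - <<'E'
from h import *
from scipy.optimize import least_squares
z2=lambda p,z:back(un(p,(285,165),4),z)
lab=[z2(p,.061) for p in[(498,228),(565,260),(523,357),(457,326)]];L=np.mean(lab,0)
pad=[z2(p,.006) for p in[(33,156),(168,161),(157,461),(21,457)]];C=np.mean(pad,0)
print("label",L,"pad",C,[np.linalg.norm(pad[i]-pad[i-1]) for i in range(4)],[np.linalg.norm(lab[i]-lab[i-1]) for i in range(4)])
d=pad[0]+pad[1]-pad[2]-pad[3];print("pad yaw",np.degrees(np.arctan2(d[1],d[0])))
d=lab[0]+lab[1]-lab[2]-lab[3];print("label yaw",np.degrees(np.arctan2(d[1],d[0])))
case=[z2(p,.06) for p in[(530,15),(781,127),(640,466),(380,352)]];print("case",np.array(case))
# scanner
z1=lambda p,z:back(un(p,(155,205),6),z)
disc=z1((270,133),.038);print("disc",disc)
a=z1((243,195),.035);b=z1((250,408),.035);e=z1((310,195),.035);f=z1((316,408),.035);print(a,b,e,f)
for x,y in((a,b),(e,f)):d=x-y;print(np.degrees(np.arctan2(d[1],d[0])))
yaw=np.arctan2(*((a-b)+(e-f))[1::-1]);ax=np.array([np.cos(yaw),np.sin(yaw),0])
o=disc-.05*ax;print("yaw",np.degrees(yaw),"origin",o,"mid handle edges",(a+b+e+f)/4)
im=cv2.imread("pics/top0.png")
S=6;z=cv2.resize(im[205:285,155:250],None,fx=S,fy=S,interpolation=cv2.INTER_CUBIC)
R=np.array([[np.cos(yaw),-np.sin(yaw),0],[np.sin(yaw),np.cos(yaw),0],[0,0,1]])
o[2]=.005
for x0,x1,w,h in((-.075,.025,.016,.03),(.025,.075,.025,.032)):
  for zz,col in((h,(0,0,255)),(0,(255,255,0))):
    q=np.array([[x0,-w,zz],[x1,-w,zz],[x1,w,zz],[x0,w,zz]])@R.T+o
    q=(proj(q)+.5-np.array([155,205]))*S-.5
    cv2.polylines(z,[q.round().astype(int)],True,col,1)
cv2.imwrite("pics/ov.png",z)
E
```

```text
label [ 0.5054 -0.2547  0.061 ] pad [0.5025 0.0141 0.006 ] [np.float64(0.2008443589761164), np.float64(0.09072705286758495), np.float64(0.2003083916592004), np.float64(0.0905226802651654)] [np.float64(0.06866067383901642), np.float64(0.047787996206827194), np.float64(0.06828720767645806), np.float64(0.046778369706007884)]
pad yaw -3.6318095912684596
label yaw -25.219827676492702
case [[ 0.6853 -0.2743  0.06  ]
 [ 0.608  -0.4348  0.06  ]
 [ 0.3922 -0.3338  0.06  ]
 [ 0.4696 -0.1692  0.06  ]]
disc [0.549  0.2964 0.038 ]
[0.5224 0.3091 0.035 ] [0.4301 0.3071 0.035 ] [0.5216 0.28   0.035 ] [0.4293 0.2785 0.035 ]
1.24366854008811
0.897449313808121
yaw 1.0705575976289037 origin [0.499  0.2954 0.038 ] mid handle edges [0.4759 0.2937 0.035 ]
```

View pics/ov.png

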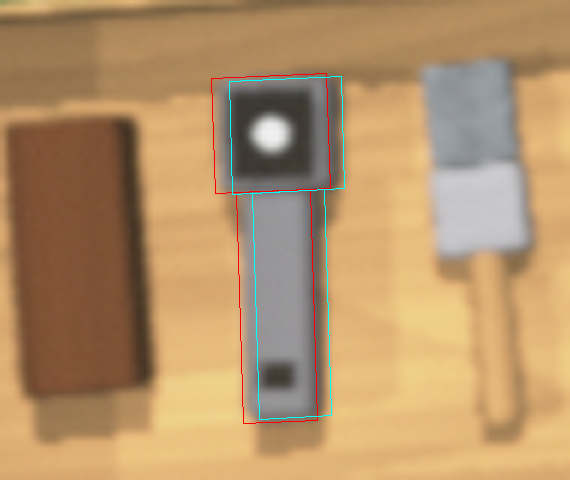

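The overlay fits to about 2 mm, with the true centre line slightly to the right. I'll use a grip point of (0.498, 0.294) and a yaw of 1°.

```bash
cat > go.py <<'E'
import sys
from h import *
from station import robot
from scipy.spatial.transform import Rotation as Ro
x,y,z,yaw=map(float,sys.argv[1:5]); s=robot.read_state(); R=s["ee_rot"]; p=s["tool_pos"]
c,n=np.cos(np.radians(yaw)),np.sin(np.radians(yaw))
T=np.array([[-c,-n,0],[-n,c,0],[0,0,-1]]);T[:,0]=np.cross(T[:,1],T[:,2])  # tool y = scanner y
print("t",s["t"],"pos",p,"w",s["width"],"grip",s["grip_force"],"F",s["force"])
print("offset",R.T@(np.array([x,y,z])-p)*1e3,"rot",Ro.from_matrix(R.T@T).as_rotvec(degrees=True))
E
python3 go.py .498 .294 .15 1
```

```text
t 0.1 pos [0.2368 0.5779 0.2415] w 0.0852900714048602 grip 0.0 F [ 0.0545 -0.041   0.1586]
offset [-349.3046 -163.5854   91.8131] rot [ -0.0879  -0.0158 -23.2782]
```

>>> {"name": "play_rows", "arguments": {"offset": [[-10,-5,3],[-35,-16,9],[-70,-33,18],[-105,-49,28],[-140,-65,37],[-175,-82,46],[-210,-98,55],[-245,-115,64],[-280,-131,73],[-315,-147,83],[-340,-159,89],[-349,-163.5,92]], "rot": [[0,0,-1],[0,0,-3],[0,0,-5],[0,0,-7],[0,0,-9.5],[0,0,-12],[0,0,-14],[0,0,-16.5],[0,0,-19],[0,0,-21],[0,0,-23],[0,0,-23.3]], "hand": [56,56,56,56,56,56,56,56,56,56,56,56], "force": 40}}

```text
t: 1.1
tool_pos: [0.5011, 0.289, 0.1487]
ee_rot: [[-1.0, -0.013, -0.0], [-0.013, 1.0, -0.004], [0.0, -0.004, -1.0]]
force: [0.3, -0.7, -0.1]
width: 0.0561
grip_force: 0.0
```

```bash
python3 go.py .498 .294 .02 1; python3 - <<'E'
from station import robot
import cv2,numpy as np
a=robot.read_camera("scene")["pixels"][:,:,::-1];b=robot.read_camera("top")["pixels"][:,:,::-1]
cv2.imwrite("pics/a1.png",np.hstack([cv2.resize(a[170:330,340:520],(540,480)),cv2.resize(b[190:310,130:190+70],(260,446))[:480] if 0 else np.zeros((480,1,3),np.uint8)]))
E
```

```text
t 1.1 pos [0.5011 0.289  0.1487] w 0.056069373034714716 grip 0.0 F [ 0.3485 -0.6956 -0.0759]
offset [  2.9628   5.5186 128.645 ] rot [-0.2175 -0.0282 -0.2547]
```

View pics/a1.png

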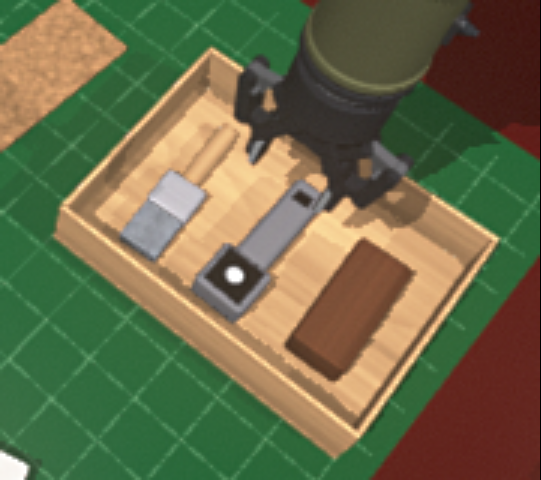

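The crop shows the fingers straddling the scanner's line above the bin, with the block and brush clear of them. The disc at crop (234,275) gives a cross-check on the scanner's position.

```bash
python3 go.py .498 .294 .02 1; python3 - <<'E'
from h import *
from station import robot
c=robot.read_camera("scene");cc=(c["pose"][:3],c["mtx"])
print("disc",back(un((234,275),(340,170),3),.038,cc))
E
```

```text
t 1.2 pos [0.4991 0.2921 0.1492] w 0.0563279015157804 grip 0.0 F [-0.1207  0.1343  0.1949]
offset [  0.8525   2.1743 129.1771] rot [-0.0996 -0.079  -0.2653]
disc [0.5465 0.2977 0.038 ]
```

>>> {"name": "play_rows", "arguments": {"offset": [[0,0,5],[0,0,20],[0,0,38],[0,0,56],[0,0,74],[0,0,90],[0,0,104],[0,0,115],[0,0,122],[0,0,127],[0,0,130],[0,0,130]], "rot": [[0,0,0],[0,0,0],[0,0,0],[0,0,0],[0,0,0],[0,0,0],[0,0,0],[0,0,0],[0,0,0],[0,0,0],[0,0,0],[0,0,0]], "hand": [56,56,56,56,56,56,56,56,56,56,56,56]}}

```text
t: 2.25
tool_pos: [0.4977, 0.2951, 0.0201]
ee_rot: [[-1.0, -0.018, -0.0], [-0.018, 1.0, 0.0], [0.0, 0.0, -1.0]]
force: [0.5, 0.6, 0.4]
width: 0.0563
grip_force: 0.0
```

>>> {"name": "play_rows", "arguments": {"offset": [[0,0,0],[0,0,0],[0,0,0],[0,0,0],[0,0,0],[0,0,0],[0,0,0],[0,0,0]], "rot": [[0,0,0],[0,0,0],[0,0,0],[0,0,0],[0,0,0],[0,0,0],[0,0,0],[0,0,0]], "hand": [56,50,42,36,28,26,26,26], "force": 40}}

```text
t: 2.92
tool_pos: [0.4983, 0.2954, 0.021]
ee_rot: [[-1.0, -0.018, 0.001], [-0.018, 1.0, 0.001], [-0.001, 0.001, -1.0]]
force: [-1.1, 1.6, 5.7]
width: 0.0307
grip_force: 41.2
```

>>> {"name": "play_rows", "arguments": {"offset": [[0,0,0],[0,0,-3],[0,0,-10],[0,0,-22],[0,0,-38],[0,0,-56],[0,0,-76],[0,0,-96],[0,0,-114],[0,0,-130],[0,0,-142],[0,0,-150]], "rot": [[0,0,0],[0,0,0],[0,0,0],[0,0,0],[0,0,0],[0,0,0],[0,0,0],[0,0,0],[0,0,0],[0,0,0],[0,0,0],[0,0,0]], "hand": [26,26,26,26,26,26,26,26,26,26,26,26], "force": 50}}

```text
t: 3.92
tool_pos: [0.498, 0.2945, 0.1718]
ee_rot: [[-1.0, -0.018, 0.001], [-0.018, 1.0, 0.0], [-0.001, 0.0, -1.0]]
force: [0.0, 0.6, -2.1]
width: 0.0314
grip_force: 49.9
```

>>> {"name": "play_rows", "arguments": {"offset": [[0,0,0],[0,0,0],[0,0,0],[0,0,0]], "rot": [[0,0,0],[0,0,0],[0,0,0],[0,0,0]], "hand": [26,26,26,26]}}

```text
t: 4.25
tool_pos: [0.4974, 0.2943, 0.1693]
ee_rot: [[-1.0, -0.018, -0.002], [-0.018, 1.0, -0.001], [0.002, -0.001, -1.0]]
force: [0.3, 0.5, -2.3]
width: 0.0314
grip_force: 49.9
```

```bash
python3 go.py .4554 -.2557 .17 1; python3 - <<'E'
from station import robot
import cv2,numpy as np
a=robot.read_camera("scene")["pixels"][:,:,::-1];b=robot.read_camera("top")["pixels"][:,:,::-1]
A=cv2.resize(a[130:330,330:530],(400,400));B=cv2.resize(b[185:305,130:270],None,fx=2.85,fy=3.3333)[:400]
B=cv2.resize(b[190:290,150:250],(400,400),interpolation=cv2.INTER_CUBIC)
cv2.imwrite("pics/lift.png",np.hstack([A,B]))
E
```

```text
t 4.25 pos [0.4974 0.2943 0.1693] w 0.031422096599086125 grip 49.861852526664734 F [ 0.329   0.5463 -2.3304]
offset [  51.848  -549.1656   -0.074 ] rot [-0.0614 -0.0948  0.0253]
```

View pics/lift.png

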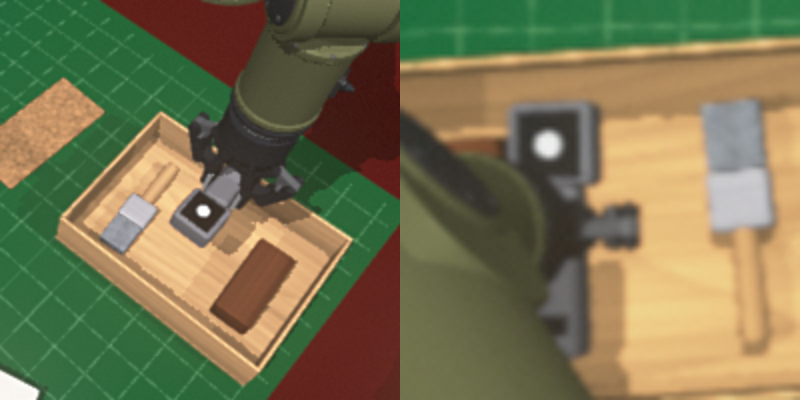

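It lifted cleanly and is held level, with the block and brush still in the bin. The disc is at (203,211) in the left panel and (147,144) in the right panel, so I'll triangulate it.

```bash
python3 - <<'E'
from h import *
from station import robot
c=robot.read_camera("scene");cc=(c["pose"][:3],c["mtx"]);p=robot.read_state()["tool_pos"]
for z in(.182,.186,.19):
  print(z,back(un((203,211),(330,130),2),z,cc)-p,back(un((147,144),(150,190),4),z)-p)
E
```

```text
0.182 [0.0459 0.0007 0.0124] [0.0505 0.0008 0.0124]
0.186 [0.0482 0.0012 0.0164] [ 0.0504 -0.0002  0.0164]
0.19 [0.0506 0.0016 0.0204] [ 0.0503 -0.0012  0.0204]
```

>>> {"name": "play_rows", "arguments": {"offset": [[0.5,-5,0],[1.5,-17,0],[3.5,-37,0],[6,-62,0],[8.5,-90,0],[11,-118,0],[14,-146,0],[16.5,-174,0],[19,-202,0],[21.5,-230,0],[24,-256,0],[26,-280,0]], "rot": [[0,0,0],[0,0,0],[0,0,0],[0,0,0],[0,0,0],[0,0,0],[0,0,0],[0,0,0],[0,0,0],[0,0,0],[0,0,0],[0,0,0]], "hand": [26,26,26,26,26,26,26,26,26,26,26,26]}}

```text
t: 5.4
tool_pos: [0.4759, 0.0114, 0.1704]
ee_rot: [[-1.0, -0.016, -0.0], [-0.016, 1.0, -0.001], [0.0, -0.001, -1.0]]
force: [-0.1, 0.5, -2.1]
width: 0.0311
grip_force: 49.9
```

>>> {"name": "play_rows", "arguments": {"offset": [[2.5,-26,0],[5,-54,0],[7.5,-82,0],[10,-110,0],[13,-138,0],[15.5,-166,0],[18,-194,0],[20.5,-218,0],[23,-238,0],[24.5,-254,0],[25.5,-264,0],[26,-269,0]], "rot": [[0,0,0],[0,0,0],[0,0,0],[0,0,0],[0,0,0],[0,0,0],[0,0,0],[0,0,0],[0,0,0],[0,0,0],[0,0,0],[0,0,0]], "hand": [26,26,26,26,26,26,26,26,26,26,26,26]}}

```text
t: 6.4
tool_pos: [0.4545, -0.2572, 0.1703]
ee_rot: [[-1.0, -0.015, -0.0], [-0.015, 1.0, -0.001], [0.0, -0.001, -1.0]]
force: [0.5, 0.4, -1.8]
width: 0.0307
grip_force: 49.9
```

>>> {"name": "play_rows", "arguments": {"offset": [[0,0,0],[0,0,0],[0,0,0],[0,0,0]], "rot": [[0,0,0],[0,0,0],[0,0,0],[0,0,0]], "hand": [26,26,26,26]}}

```text
t: 6.73
tool_pos: [0.456, -0.2539, 0.1704]
ee_rot: [[-1.0, -0.02, 0.0], [-0.02, 1.0, 0.0], [-0.0, 0.0, -1.0]]
force: [0.7, -0.2, -1.6]
width: 0.0309
grip_force: 49.9
```

```bash
python3 go.py .4555 -.2555 .136 1
```

```text
t 6.7333 pos [ 0.456  -0.2539  0.1704] w 0.03088206787728413 grip 49.893096685409546 F [ 0.6809 -0.174  -1.6203]
offset [ 0.5169 -1.6193 34.3566] rot [0.0228 0.0032 0.1306]
```

>>> {"name": "play_rows", "arguments": {"offset": [[0,0,2],[0,0,6],[0,0,12],[0,-1,19],[0,-1,25],[0,-1,30],[0,-1,33],[0,-1,34],[0,-1,34],[0,-1,34],[0,-1,34],[0,-1,34]], "rot": [[0,0,0],[0,0,0],[0,0,0],[0,0,0],[0,0,0],[0,0,0],[0,0,0],[0,0,0],[0,0,0],[0,0,0],[0,0,0],[0,0,0]], "hand": [26,26,26,26,26,26,26,26,26,26,26,26]}}

```text
t: 7.73
tool_pos: [0.4559, -0.2562, 0.1366]
ee_rot: [[-1.0, -0.018, 0.0], [-0.018, 1.0, -0.0], [-0.0, -0.0, -1.0]]
force: [-0.2, -0.4, -2.8]
width: 0.0308
grip_force: 49.9
```

```bash
python3 go.py .4555 -.2555 .136 1; python3 - <<'E'
from station import robot
import cv2,numpy as np
a=robot.read_camera("scene")["pixels"][:,:,::-1];b=robot.read_camera("top")["pixels"][:,:,::-1]
A=cv2.resize(a[80:200,210:330],(400,400));B=cv2.resize(b[190:290,370:470],(400,400),interpolation=cv2.INTER_CUBIC)
cv2.imwrite("pics/hold.png",np.hstack([A,B]))
E
```

```text
t 7.7333 pos [ 0.4559 -0.2562  0.1366] w 0.03083015250525744 grip 49.89301085472107 F [-0.1974 -0.4286 -2.7914]
offset [0.3659 0.6784 0.5734] rot [-0.0168  0.027   0.0196]
```

View pics/hold.png

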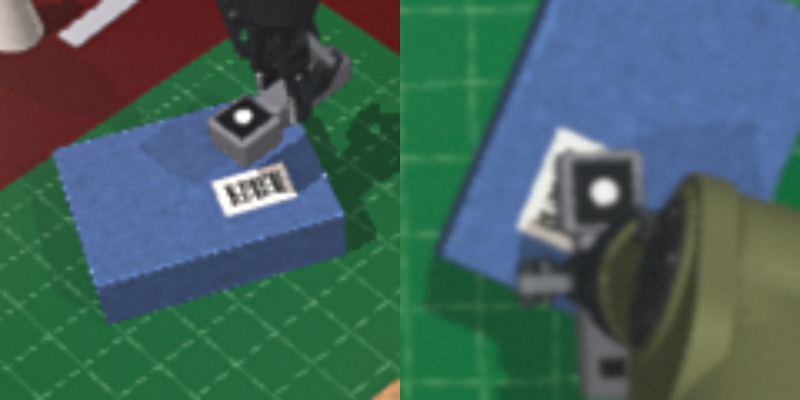

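The head is over the label, allowing for parallax. The disc is at (243,117) in the left panel and (204,191) in the right panel. I'll check that numerically.

```bash
python3 - <<'E'
from h import *
from station import robot
c=robot.read_camera("scene");cc=(c["pose"][:3],c["mtx"])
k=120/400
z=.153
print(back((np.array([243,117])+.5)*k-.5+[210,80],z,cc),back(un((204,191),(370,190),4),z))
# label in scene: corners
l=np.mean([[212,181],[286,164],[298,195],[221,218]],0);print("label scene",back((l+.5)*k-.5+[210,80],.061,cc))
E
```

```text
[ 0.5051 -0.2549  0.153 ] [ 0.5061 -0.2574  0.153 ]
label scene [ 0.5056 -0.2506  0.061 ]
```

>>> {"name": "play_rows", "arguments": {"offset": [[0,0,0],[0,0,0],[0,0,0],[0,0,0],[0,0,0],[0,0,0],[0,0,0],[0,0,0],[0,0,0],[0,0,0],[0,0,0],[0,0,0]], "rot": [[0,0,0],[0,0,0],[0,0,0],[0,0,0],[0,0,0],[0,0,0],[0,0,0],[0,0,0],[0,0,0],[0,0,0],[0,0,0],[0,0,0]], "hand": [26,26,26,26,26,26,26,26,26,26,26,26]}}

```text
t: 8.88
tool_pos: [0.4557, -0.2561, 0.1363]
ee_rot: [[-1.0, -0.018, 0.0], [-0.018, 1.0, -0.0], [-0.0, -0.0, -1.0]]
force: [-1.1, 0.1, -2.0]
width: 0.031
grip_force: 49.9
```

>>> {"name": "play_rows", "arguments": {"offset": [[0,0,0],[0,0,0],[0,0,0],[0,0,0],[0,0,0],[0,0,0],[0,0,0],[0,0,0],[0,0,0],[0,0,0],[0,0,0],[0,0,0]], "rot": [[0,0,0],[0,0,0],[0,0,0],[0,0,0],[0,0,0],[0,0,0],[0,0,0],[0,0,0],[0,0,0],[0,0,0],[0,0,0],[0,0,0]], "hand": [26,26,26,26,26,26,26,26,26,26,26,26]}}

```text
t: 9.88
tool_pos: [0.4557, -0.2561, 0.1363]
ee_rot: [[-1.0, -0.018, -0.0], [-0.018, 1.0, -0.0], [0.0, -0.0, -1.0]]
force: [0.6, 0.1, -2.1]
width: 0.0314
grip_force: 49.9
```

```bash
python3 go.py .5025 .0135 .136 -3.6
```

```text
t 9.8833 pos [ 0.4557 -0.2561  0.1363] w 0.03141582372653277 grip 49.89291071891785 F [ 0.5881  0.0885 -2.1237]
offset [-51.5633 268.7336   0.2844] rot [-0.0005 -0.0004  4.6222]
```

>>> {"name": "play_rows", "arguments": {"offset": [[-1,4,0],[-3,15,0],[-7,35,0],[-12,62,0],[-17,92,0],[-24,124,0],[-30,156,0],[-36,188,0],[-42,218,0],[-47,243,0],[-50,260,0],[-51.5,269,0]], "rot": [[0,0,0],[0,0,0.3],[0,0,0.7],[0,0,1.2],[0,0,1.7],[0,0,2.2],[0,0,2.7],[0,0,3.2],[0,0,3.7],[0,0,4.1],[0,0,4.4],[0,0,4.6]], "hand": [26,26,26,26,26,26,26,26,26,26,26,26]}}

```text
t: 10.88
tool_pos: [0.5027, 0.0173, 0.1364]
ee_rot: [[-0.998, 0.059, 0.001], [0.059, 0.998, 0.001], [-0.0, 0.001, -1.0]]
force: [0.1, 0.3, -2.4]
width: 0.031
grip_force: 49.9
```

>>> {"name": "play_rows", "arguments": {"offset": [[0,0,2],[0,0,8],[0,0,18],[0,0,30],[0,0,43],[0,0,56],[0,0,68],[0,0,79],[0,0,88],[0,0,95],[0,0,99],[0,0,100]], "rot": [[0,0,0],[0,0,0],[0,0,0],[0,0,0],[0,0,0],[0,0,0],[0,0,0],[0,0,0],[0,0,0],[0,0,0],[0,0,0],[0,0,0]], "hand": [26,26,26,26,26,26,26,26,26,26,26,26]}}

```text
t: 11.88
tool_pos: [0.5021, 0.0131, 0.0356]
ee_rot: [[-0.998, 0.063, -0.001], [0.063, 0.998, -0.0], [0.001, -0.0, -1.0]]
force: [0.2, -0.2, -3.2]
width: 0.0312
grip_force: 49.9
```

>>> {"name": "play_rows", "arguments": {"offset": [[0,0,0],[0,0,0],[0,0,0]], "rot": [[0,0,0],[0,0,0],[0,0,0]], "hand": [26,26,26]}}

```text
t: 12.13
tool_pos: [0.5028, 0.0138, 0.0368]
ee_rot: [[-0.998, 0.062, 0.001], [0.062, 0.998, 0.0], [-0.001, 0.0, -1.0]]
force: [-0.3, -0.3, -2.0]
width: 0.0311
grip_force: 49.9
```

```bash
python3 go.py .5025 .0135 .022 -3.6;  python3 - <<'E'
from station import robot
import cv2,numpy as np
a=robot.read_camera("scene")["pixels"][:,:,::-1];b=robot.read_camera("top")["pixels"][:,:,::-1]
A=cv2.resize(a[150:250,290:390],(400,400),interpolation=cv2.INTER_CUBIC);B=cv2.resize(b[190:290,260:360],(400,400),interpolation=cv2.INTER_CUBIC)
cv2.imwrite("pics/pad.png",np.hstack([A,B]))
E
```

```text
t 12.1333 pos [0.5028 0.0138 0.0368] w 0.031054423958290816 grip 49.91879940032959 F [-0.2835 -0.2623 -2.0309]
offset [ 0.2651 -0.3215 14.7661] rot [0.0035 0.0532 0.0283]
```

View pics/pad.png

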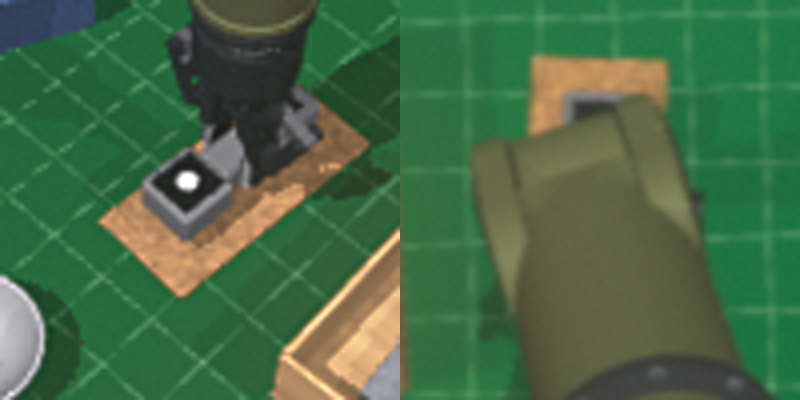

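The picture shows the scanner level and centred over the pad, with its disc at (187,181) in the left panel and about 15 mm still to go. I'll lower it gently.

>>> {"name": "play_rows", "arguments": {"offset": [[0,0,2],[0,0,4],[0,0,6],[0,0,8],[0,0,9.5],[0,0,11],[0,0,12],[0,0,13],[0,0,13.5],[0,0,14],[0,0,14],[0,0,14]], "rot": [[0,0,0],[0,0,0],[0,0,0],[0,0,0],[0,0,0],[0,0,0],[0,0,0],[0,0,0],[0,0,0],[0,0,0],[0,0,0],[0,0,0]], "hand": [26,26,26,26,26,26,26,26,26,26,26,26]}}

```text
t: 13.23
tool_pos: [0.5024, 0.0138, 0.0223]
ee_rot: [[-0.998, 0.062, 0.0], [0.062, 0.998, -0.0], [-0.0, -0.0, -1.0]]
force: [-0.5, 0.6, -1.5]
width: 0.031
grip_force: 49.9
```

>>> {"name": "play_rows", "arguments": {"offset": [[0,0,0.5],[0,0,1],[0,0,1],[0,0,1]], "rot": [[0,0,0],[0,0,0],[0,0,0],[0,0,0]], "hand": [26,26,26,26]}}

```text
t: 13.57
tool_pos: [0.5025, 0.0138, 0.022]
ee_rot: [[-0.998, 0.062, 0.001], [0.062, 0.998, -0.0], [-0.001, -0.0, -1.0]]
force: [-2.5, -0.4, 6.6]
width: 0.0311
grip_force: 51.0
```

Contact is about 8 N. I'll release and retreat.

>>> {"name": "play_rows", "arguments": {"offset": [[0,0,0],[0,0,0],[0,0,0],[0,0,0],[0,0,0],[0,0,0],[0,0,0],[0,0,0]], "rot": [[0,0,0],[0,0,0],[0,0,0],[0,0,0],[0,0,0],[0,0,0],[0,0,0],[0,0,0]], "hand": [32,35,40,46,52,58,60,60], "force": 20}}

```text
t: 14.23
tool_pos: [0.5024, 0.0138, 0.0212]
ee_rot: [[-0.998, 0.062, -0.0], [0.062, 0.998, 0.0], [0.0, 0.0, -1.0]]
force: [0.2, -0.5, 0.1]
width: 0.0599
grip_force: 0.0
```

>>> {"name": "play_rows", "arguments": {"offset": [[0,0,-3],[0,0,-9],[0,0,-18],[0,0,-32],[0,0,-50],[0,0,-70],[0,0,-90],[0,0,-110],[0,0,-128],[0,0,-140],[0,0,-148],[0,0,-150]], "rot": [[0,0,0],[0,0,0],[0,0,0],[0,0,0],[0,0,0],[0,0,0],[0,0,0],[0,0,0],[0,0,0],[0,0,0],[0,0,0],[0,0,0]], "hand": [60,60,60,60,60,60,60,60,60,60,60,60]}}

```text
t: 15.23
tool_pos: [0.503, 0.0138, 0.1733]
ee_rot: [[-0.998, 0.063, 0.003], [0.063, 0.998, -0.0], [-0.003, 0.0, -1.0]]
force: [-0.8, -0.1, -0.7]
width: 0.0601
grip_force: 0.0
```

>>> {"name": "play_rows", "arguments": {"offset": [[0,-5,-5],[0,-20,-10],[0,-45,-20],[0,-75,-30],[0,-105,-40],[0,-135,-45],[0,-160,-50],[0,-180,-50],[0,-195,-50],[0,-200,-50],[0,-200,-50],[0,-200,-50]], "rot": [[0,0,0],[0,0,0],[0,0,0],[0,0,0],[0,0,0],[0,0,0],[0,0,0],[0,0,0],[0,0,0],[0,0,0],[0,0,0],[0,0,0]], "hand": [60,60,60,60,60,60,60,60,60,60,60,60]}}

```text
t: 16.23
tool_pos: [0.4897, -0.1851, 0.2208]
ee_rot: [[-0.998, 0.062, -0.001], [0.062, 0.998, 0.001], [0.001, 0.001, -1.0]]
force: [0.9, -0.1, 0.4]
width: 0.0601
grip_force: 0.0
```

```bash
python3 - <<'E'
from station import robot
import cv2
b=robot.read_camera("top")["pixels"][:,:,::-1]
cv2.imwrite("pics/end.png",cv2.resize(b[120:300,130:370],None,fx=3.3,fy=3.3,interpolation=cv2.INTER_CUBIC))
E
```

```text
(no output)
```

View pics/end.png

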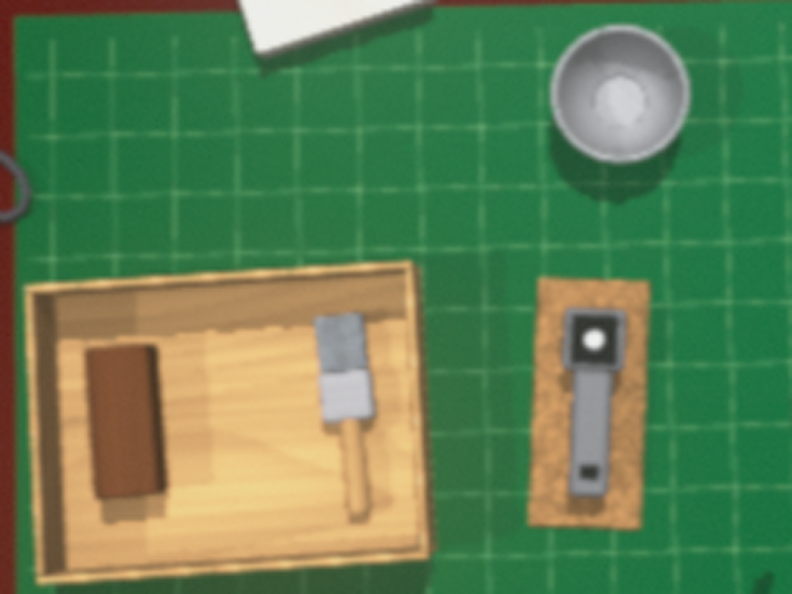

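The scanner lies lengthwise in the middle of the pad: it spans (594,310) to (588,496), and the pad spans rows 278 to 528. The block and brush are in the bin and the bowl hasn't moved.

```bash
python3 -c "
from station import robot
print(robot.close_job())"
```

```text
the job is handed in; nothing more can be done
None
```

The scanner was held level about 6 cm above the label for over two seconds, then laid window down in the middle of the cork pad and released; the block and brush are still in the bin, the bowl was not moved, and the job is handed in (no verdict was returned).

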